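# Roll the walnut dowel to the tape line

### The arm

A 6-joint arm with a two-finger parallel gripper is mounted at the origin on the work surface. World frame = base frame: x ahead of the robot, y to its left, z up, the work surface at z = 0. Lengths are in m, angles in rad, forces in N, time in s.
With the tool pointing down it reaches from about 0.375 to 0.9 m from the base axis. Payload 3.1 kg.
Tool frame: the origin (TCP) lies on the centre line of the jaws, within the pads' length; the fingertips stand 17 mm ahead of it and the grasp point (between the pads) lies 2 mm behind it (r.finger_overhang is the distance from the TCP to the fingertips, in m); z points along the fingers, y is the direction in which the jaws open and shut (so a half turn about z gives the same grasp; the last joint's range is limited). The gripper opens to 87 mm and grips with 3 to 60 N. Pads are 19 mm wide; open, the fingers measure 117 mm over their backs; the gripper's body (75 mm by 190 mm) begins 51 mm behind the grasp point.
Start: joints at [-1.403, 0.527, 1.433, -0, 1.181, -0.178], TCP at [0.212, -0.588, 0.24] pointing down, gripper open.
Joint ranges: [-3.08, 3.08], [-0.75, 2.2], [0.22, 2.44], [-1.43, 4.57], [0, 2.65], [-2.85, 2.85]. Speed limits (rad/s): [2.79, 2.79, 3.14, 3.14, 3.14, 3.14].

### API

Orientations are given as a unit quaternion [x, y, z, w].
In Python, from cell import r gives the robot as it stands.
- The arm moves only by the tool step_arm, never from a script. Its argument "increments" is text: rows parted by semicolons, each of 4 numbers parted by spaces: the shift along the tool's x, y, z in m, then the turn about the tool's z in degrees. In form: x y z roll; .... A call has 1 to 5 rows; each row shifts and turns the pose as measured when the row begins, along the tool's axes as they then stand; what a row does not reach is not made up. A row lasts 1/10 s, in which the tool goes at most 50 mm and 8.59 degrees, less where a joint would pass 70% of its speed; a pose out of reach is approached as far as the arm can. A call with a gripper value outside its range is refused whole. "hand" is the opening in per cent of the stroke, from 0 (shut) to 100 (fully open), set as the call begins (left out, the last holds). The fingers move at their own pace and stop on an object; the grip force is fixed at half the most. Time passes only in rows, so rows that do not move let the fingers close. It gives the time, the measured TCP pose, the force and the opening at its end, in the units of the state.
- r.state(): the state, without advancing time (a new reading comes with each control period).
- r.read_camera(name): name is "side" or "top" or "wrist"; returns a dict with "frame" (420x560x3 uint8, red, green, blue), "depth" (420x560 float32, m along the optical axis (not along the pixel's ray), 0 where there is no reading), "fx", "fy", "cx", "cy" (pixels), "R" (3x3) and "t" (3): a world point X has camera coordinates R X + t. Camera axes: x right, y down, z forward; pixel columns grow to the right and rows downward; lengths in m; the calibration is good to about 2 mm. A picture is of the moment at which its call begins.
- r.close_job(): hands the job in, once; it reports no verdict.
The state is a dict: "clock": time; "qpos": joint angles; "joint_velocities": joint speeds; "joint_efforts": joint torques, N m; "tool_pos": TCP position; "eef_rot": TCP orientation; "wrist_force": force on the tool from outside, world axes, zero at the start; "torque": the same for the moment, N m; "opening": finger opening in m.
Only numpy, scipy, OpenCV 4.12 (cv2) and the standard library are available. Lean on these libraries where they do the work, as an engineer would, in place of code of your own. Each camera call takes 0.05 s, during which the arm holds its last target.

### The job

Roll the dark walnut dowel across the bench, without picking it up, until it rests right over the blue tape line and lies along it, ready for marking out. Leave the white pipe where it is.

Things in the scene. Friction and masses are not known exactly. Their poses are not given: they have to be found in the camera images.
- walnut_center (a point): Centre of the walnut dowel: a loose dark brown wooden cylinder, 50 mm in diameter, 160 mm long, about 0.22 kg, lying on the bench (centre 25 mm up) left or right of the tape, nearly parallel to it. x axis along its length; y and z turn as it rolls. Pushed from behind at 50 mm/s or less with a smooth stop it rolls on only 1 or 2 mm; at 100 mm/s it rolls on some 60 mm, then stops.
- tape: Blue tape line stuck flat on the bench (under 1 mm thick), 320 mm long and 25 mm wide. Origin at its centre, on the bench; x axis along its length, pointing roughly away from the robot, y axis across it. It is near the middle of the bench, 0.17 to 0.37 m from the dowel; nothing stands between them.
- pipe_center (a point): Centre of the white plastic pipe, a loose cylinder 50 mm in diameter and 160 mm long with black ends, lying on the other side of the tape from the dowel. x axis along its length. To be left alone.
Not all that is in view belongs to the job. Leave any purple look-alike of the part that bears walnut_center alone.

How it is judged:
By the outcome, as a careful person would: the job done as asked, in the order asked, and still so for the second after the job is handed in, with the robot touching nothing.
It also fails if it takes over 42 s, if anything falls off the work surface, if the arm or the gripper's body presses on something with over 40 N, if the wrist force passes 120 N, or if a joint passes its speed limit or range.

## Working session

There is one attempt and no reset: what is moved stays moved. The work goes in short steps, Python scripts to look and compute and a tool call to move; the robot and the scene stay as the last step left them, time stands still between calls to the robot, and variables do not carry over. Pictures are saved under pics/ and viewed, and the job is handed in when it is done.

Besides the shell and the picture viewer there is one more tool, called after ">>>" by a JSON object that holds its "api" and its "payload", one argument or row to a line. step_arm: Moves the arm, as the interface text tells. Its arguments: {"type":"object","properties":{"increments":{"type":"string"},"hand":{"type":"number"}},"required":["increments"]}

```bash
mkdir -p pics; ls; python3 - <<'E'
from cell import r
import cv2,pickle
for n in ("top","side"):
    c=r.read_camera(n); cv2.imwrite(f"pics/{n}0.png",c["frame"][:,:,::-1]); pickle.dump(c,open(f"{n}0.pkl","wb"))
print(r.state())
E
```

```text
pics
{'clock': 0.1, 'qpos': array([-1.40250923e+00,  5.28402905e-01,  1.43376366e+00, -2.82778085e-05,
        1.18141196e+00, -1.78540343e-01]), 'joint_velocities': array([-0.0005131 , -0.00303657, -0.00454117, -0.00011129, -0.00115071,
       -0.00072169]), 'joint_efforts': array([-7.50675281e-04, -4.40984559e+01, -1.77150965e+01,  6.34814962e-02,
        5.33353805e-02, -3.64891775e-05]), 'tool_pos': array([ 0.2123375 , -0.58715802,  0.23865456]), 'eef_rot': array([ 9.85000070e-01,  1.72551081e-01, -7.98461892e-06, -9.92988801e-04]), 'wrist_force': array([-0.1149679 ,  0.3258745 ,  0.14574973]), 'torque': array([0.06171517, 0.00538646, 0.01924039]), 'opening': 0.0870623032778908}
```

View pics/top0.png

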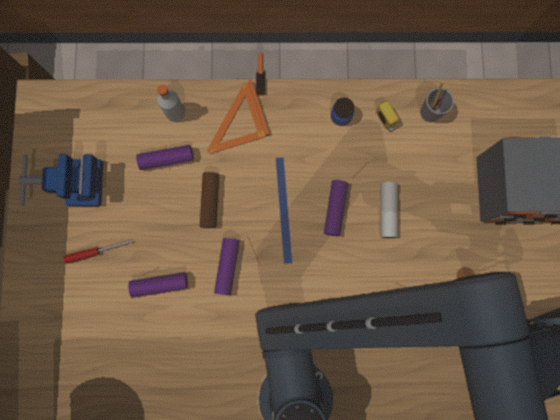

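View pics/side0.png

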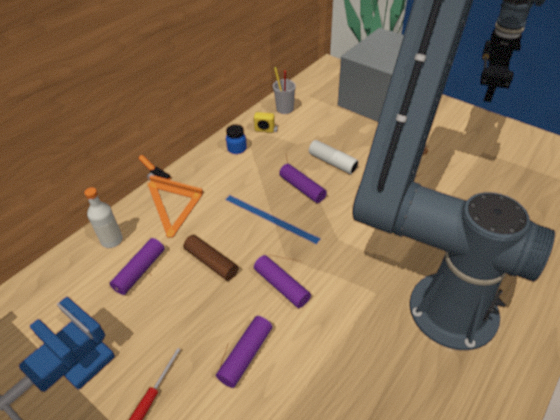

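Candidates in the top view: dark brown dowel at (209,200), purple look-alikes at (165,157), (158,285), (227,266) and (336,208), and the white pipe at (389,209). I choose the brown one. Next come the close crop and the measurements.

```bash
cat > h.py <<'E'
import numpy as np,cv2
def cast(c,px,z):
    px=np.atleast_2d(px).astype(float)
    d=np.c_[(px[:,0]-c["cx"])/c["fx"],(px[:,1]-c["cy"])/c["fy"],np.ones(len(px))]@c["R"]
    o=-c["R"].T@c["t"]
    return o+d*((z-o[2])/d[:,2])[:,None]
def masks(c):
    h=cv2.cvtColor(c["frame"],cv2.COLOR_RGB2HSV).astype(int);H,S,V=h[...,0],h[...,1],h[...,2]
    R,G,B=[c["frame"][...,i].astype(int) for i in range(3)]
    return {"walnut":(R<105)&(R>B+10)&(G<R-5)&(G>=B)&(S>70),"tape":(H>102)&(H<128)&(S>90)&(B>G+15),"pipe":(S<60)&(V>135)}
def blob(m,near,rad=120):
    n,l,s,ce=cv2.connectedComponentsWithStats(m.astype(np.uint8))
    k=[i for i in range(1,n) if s[i,4]>150 and np.hypot(*(ce[i]-near))<rad]
    return (l==max(k,key=lambda i:s[i,4])) if k else None
def meas(c,m,z):
    # project silhouette contour rect onto plane; pca axis
    ys,xs=np.nonzero(m);P=cast(c,np.c_[xs,ys],z)[:,:2]
    rc=cv2.minAreaRect((P*1000).astype(np.float32))
    mu=P.mean(0);u,s,v=np.linalg.svd(P-mu,full_matrices=False);a=v[0]*np.sign(v[0][0])
    return mu,np.array(rc[0])/1000,np.array(rc[1])/1000,np.degrees(np.arctan2(a[1],a[0])),len(xs)
def report(c,near):
    M=masks(c)
    for k,z in (("walnut",.025),("tape",0),("pipe",.025)):
        if k not in near: continue
        b=blob(M[k],near[k])
        if b is None: print(k,None);continue
        mu,rc,sz,an,n=meas(c,b,z);print(k,"mean",mu.round(4),"rect",rc.round(4),sz.round(3),"yaw",round(an,2),n)
E
python3 - <<'E'
import pickle,cv2
from h import *
c=pickle.load(open("top0.pkl","rb"))
print("campos",-c["R"].T@c["t"],c["fx"])
report(c,{"walnut":(209,200),"tape":(284,210),"pipe":(389,209)})
s=pickle.load(open("side0.pkl","rb"))
report(s,{"walnut":(210,257),"tape":(272,219),"pipe":(333,156)})
M=masks(c);f=c["frame"][:,:,::-1].copy()
for k in ("walnut","tape","pipe"):
    b=blob(M[k],{"walnut":(209,200),"tape":(284,210),"pipe":(389,209)}[k])
    cs,_=cv2.findContours(b.astype("uint8"),0,1);cv2.drawContours(f,cs,-1,(0,255,0),1)
# purple
h=cv2.cvtColor(c["frame"],cv2.COLOR_RGB2HSV);m=(h[...,0]>130)&(h[...,0]<165)&(h[...,1]>80)
n,l,st,ce=cv2.connectedComponentsWithStats(m.astype("uint8"))
for i in range(1,n):
    if st[i,4]>150:
        mm=l==i;print("purple",ce[i],meas(c,mm,.025))
cv2.imwrite("pics/crop0.png",cv2.resize(f[130:310,130:420],None,fx=2.6,fy=2.6,interpolation=0))
E
```

```text
campos [0.28270844 0.04325292 1.57493034] 536.8785856719181
walnut mean [0.5621 0.2451] rect [0.5654 0.2425] [0.065 0.165] yaw -0.55 1104
tape mean [0.5411 0.033 ] rect [0.5386 0.0329] [0.311 0.017] yaw 4.28 524
pipe mean [ 0.5318 -0.2741] rect [ 0.5372 -0.2752] [0.038 0.158] yaw -1.38 589
walnut mean [0.5547 0.2485] rect [0.564  0.2488] [0.05  0.183] yaw -2.83 764
tape mean [0.5307 0.0306] rect [0.5394 0.0313] [0.312 0.017] yaw 4.34 461
pipe mean [ 0.5403 -0.2812] rect [ 0.542  -0.2813] [0.066 0.176] yaw -4.37 669
purple [164.03855721 156.99751244] (array([0.69386344, 0.38579831]), array([0.69401361, 0.38562885]), array([0.04732637, 0.16212033]), np.float64(-80.01420260910714), 804)
purple [335.21960784 207.43267974] (array([ 0.54062388, -0.11921214]), array([ 0.54169666, -0.12025669]), array([0.04470275, 0.16106796]), np.float64(-10.236985052286048), 765)
purple [226.08695652 266.06459627] (array([0.37085602, 0.19814137]), array([0.37094098, 0.19778355]), array([0.04421253, 0.15825217]), np.float64(-8.99393797846017), 805)
purple [157.04195804 284.72494172] (array([0.31839002, 0.39464182]), array([0.31849738, 0.39406372]), array([0.04379772, 0.16322646]), np.float64(-81.60953990415018), 858)
```

View pics/crop0.png

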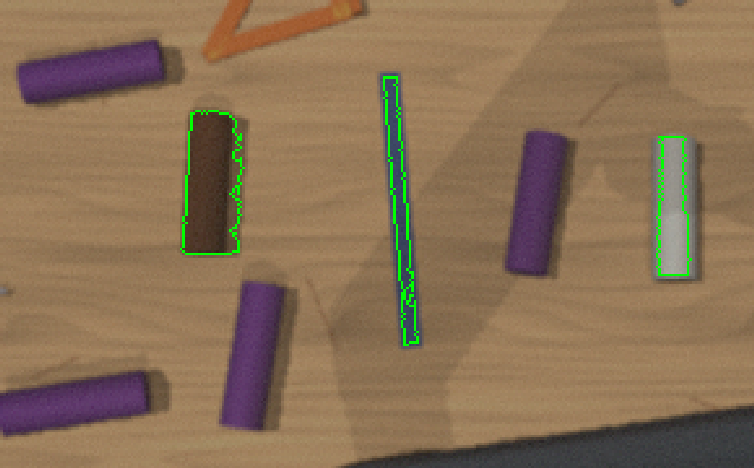

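```bash
python3 - <<'E'
import pickle
c=pickle.load(open("top0.pkl","rb"))
for row in (180,200,220): print([tuple(int(v) for v in c["frame"][row,x]) for x in range(196,228,2)])
s=pickle.load(open("side0.pkl","rb"))
print(s["frame"][257,200:240:4].tolist())
E
sed -i 's/"walnut":(R<105)[^,]*,/"walnut":(R<88)\&(R>B+10)\&(G<0.76*R)\&(G>=B-3)\&(S>70),/' h.py
python3 - <<'E'
import pickle,cv2
from h import *
c=pickle.load(open("top0.pkl","rb"));report(c,{"walnut":(209,200)})
b=blob(masks(c)["walnut"],(209,200));f=c["frame"][:,:,::-1].copy()
cs,_=cv2.findContours(b.astype("uint8"),0,1);cv2.drawContours(f,cs,-1,(0,255,0),1)
cv2.imwrite("pics/crop1.png",cv2.resize(f[150:250,170:260],None,fx=5,fy=5,interpolation=0))
s=pickle.load(open("side0.pkl","rb"));report(s,{"walnut":(210,257)})
E
```

```text
[(160, 128, 93), (163, 133, 94), (161, 131, 92), (101, 75, 56), (76, 54, 38), (85, 60, 44), (81, 56, 36), (84, 64, 46), (79, 58, 41), (70, 52, 34), (66, 50, 35), (63, 45, 29), (109, 89, 68), (107, 85, 65), (121, 97, 71), (157, 125, 89)]
[(154, 124, 89), (155, 129, 92), (131, 103, 76), (76, 50, 36), (82, 56, 38), (78, 55, 38), (77, 56, 38), (76, 51, 41), (69, 49, 36), (69, 54, 44), (61, 51, 40), (87, 67, 48), (106, 87, 65), (103, 81, 56), (149, 118, 85), (157, 126, 92)]
[(159, 129, 93), (157, 127, 91), (88, 64, 48), (83, 58, 46), (75, 51, 38), (77, 54, 38), (74, 49, 38), (69, 50, 36), (71, 53, 41), (58, 43, 35), (61, 47, 32), (104, 86, 62), (106, 86, 63), (134, 109, 79), (152, 122, 89), (153, 123, 90)]
[[93, 58, 35], [106, 64, 43], [110, 68, 45], [101, 61, 39], [96, 61, 31], [90, 57, 33], [81, 52, 34], [170, 138, 97], [196, 163, 118], [194, 162, 115]]
walnut mean [0.5661 0.2516] rect [0.5645 0.2497] [0.047 0.162] yaw -3.0 759
walnut mean [0.5101 0.2457] rect [0.5444 0.2498] [0.047 0.14 ] yaw -17.43 224
```

View pics/crop1.png

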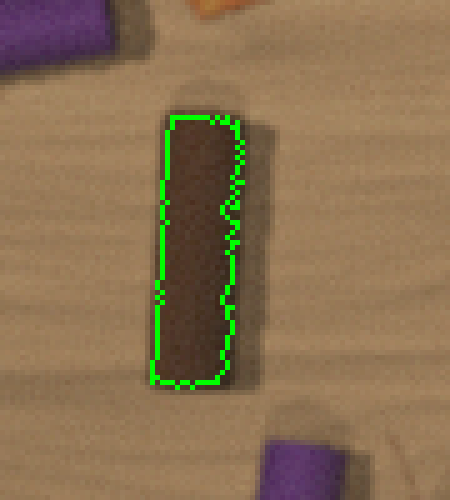

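Close crop confirms the dark brown dowel, left of the tape. It sits at (0.565, 0.249) with yaw −3°. The tape is at (0.539, 0.033) with yaw +4.3°, where yaw is the angle of the long axis. I'll push with both fingers side by side along the dowel (tool y along it, push along tool −x). First I swing around above the bench.

```bash
cat > plan.py <<'E'
import sys,numpy as np
from cell import r
from scipy.spatial.transform import Rotation as Ro
def cur():
    s=r.state();A=Ro.from_quat(s["eef_rot"]).as_matrix();return s,s["tool_pos"],A
# args: x y z ayaw(deg of tool x) step_mm maxturn
def plan(T,yaw,step=.045,mt=8,n=5):
    s,p,A=cur();a=np.degrees(np.arctan2(A[1,0],A[0,0]));p=p.copy()
    print("t",s["clock"],"pos",p.round(4),"yaw x",round(a,2),"tilt",np.degrees(np.arccos(-A[2,2])).round(2),"F",s["wrist_force"].round(2),"j6",s["qpos"][5].round(2))
    T=np.array(T,float);L=np.linalg.norm(T-p);N=int(np.ceil(max(L/step,abs(yaw-a)/mt)));rows=[]
    for i in range(min(n,N)):
        d=(T-p)/(N-i);da=(yaw-a)/(N-i);c,q=np.cos(np.radians(a)),np.sin(np.radians(a))
        rows.append("%.4f %.4f %.4f %.1f"%(d[0]*c+d[1]*q,d[0]*q-d[1]*c,-d[2],-da));p+=d;a+=da
    print(N,"; ".join(rows))
if __name__=="__main__":
    v=[float(x) for x in sys.argv[1:]];plan(v[:3],*v[3:])
E
python3 plan.py .33 -.28 .24 45 
```

```text
t 0.1 pos [ 0.2123 -0.5872  0.2387] yaw x 19.87 tilt 0.11 F [-0.11  0.33  0.15] j6 -0.18
8 0.0269 -0.0311 -0.0002 -3.1; 0.0285 -0.0296 -0.0002 -3.1; 0.0301 -0.0280 -0.0002 -3.1; 0.0316 -0.0263 -0.0002 -3.1; 0.0330 -0.0245 -0.0002 -3.1
```

>>> {"api": "step_arm", "payload": {
  "increments": "0.027 -0.031 0 -3; 0.029 -0.030 0 -3; 0.030 -0.028 0 -3; 0.032 -0.026 0 -3; 0.033 -0.025 0 -3",
  "hand": 100
}}

```text
clock: 0.6
tool_pos: [0.2864, -0.3938, 0.2358]
eef_rot: [0.954, 0.3, -0.0, -0.0]
wrist_force: [0.1, -0.4, -0.2]
opening: 0.0869
```

```bash
python3 plan.py .46 0 .24 80 
```

```text
t 0.6 pos [ 0.2864 -0.3938  0.2358] yaw x 34.97 tilt 0.04 F [ 0.11 -0.37 -0.16] j6 -0.21
10 0.0368 -0.0223 -0.0004 -4.5; 0.0384 -0.0194 -0.0004 -4.5; 0.0398 -0.0163 -0.0004 -4.5; 0.0410 -0.0131 -0.0004 -4.5; 0.0419 -0.0099 -0.0004 -4.5
```

>>> {"api": "step_arm", "payload": {
  "increments": "0.037 -0.022 0 -4.5; 0.038 -0.019 0 -4.5; 0.040 -0.016 0 -4.5; 0.041 -0.013 0 -4.5; 0.042 -0.010 0 -4.5"
}}

```text
clock: 1.1
tool_pos: [0.3739, -0.1883, 0.235]
eef_rot: [0.874, 0.486, 0.0, -0.001]
wrist_force: [0.3, -0.6, 0.1]
opening: 0.0872
```

```bash
python3 plan.py .565 .335 .24 87 
```

```text
t 1.1 pos [ 0.3739 -0.1883  0.235 ] yaw x 58.18 tilt 0.16 F [ 0.26 -0.62  0.15] j6 -0.18
13 0.0420 -0.0087 -0.0004 -2.2; 0.0423 -0.0071 -0.0004 -2.2; 0.0425 -0.0055 -0.0004 -2.2; 0.0427 -0.0038 -0.0004 -2.2; 0.0428 -0.0022 -0.0004 -2.2
```

>>> {"api": "step_arm", "payload": {
  "increments": "0.042 -0.009 0 -2.5; 0.042 -0.007 0 -2.5; 0.042 -0.006 0 -2.5; 0.043 -0.004 0 -2.5; 0.043 -0.002 0 -2.5"
}}

```text
clock: 1.6
tool_pos: [0.4451, 0.023, 0.2351]
eef_rot: [0.813, 0.582, 0.0, -0.001]
wrist_force: [1.2, -0.9, 0.3]
opening: 0.087
```

```bash
python3 plan.py .565 .335 .24 87 
```

```text
t 1.6 pos [0.4451 0.023  0.2351] yaw x 71.18 tilt 0.17 F [ 1.2  -0.9   0.29] j6 0.13
8 0.0417 0.0016 -0.0006 -2.0; 0.0417 0.0030 -0.0006 -2.0; 0.0415 0.0045 -0.0006 -2.0; 0.0414 0.0059 -0.0006 -2.0; 0.0411 0.0073 -0.0006 -2.0
```

>>> {"api": "step_arm", "payload": {
  "increments": "0.042 0.002 0 -2; 0.042 0.003 0 -2; 0.042 0.005 0 -2; 0.042 0.006 0 -2; 0.041 0.007 0 -2"
}}

```text
clock: 2.1
tool_pos: [0.5202, 0.2293, 0.2342]
eef_rot: [0.756, 0.654, -0.001, -0.002]
wrist_force: [-0.4, -1.6, 0.1]
opening: 0.0869
```

```bash
python3 plan.py .565 .335 .2 87 .035
```

```text
t 2.1 pos [0.5202 0.2293 0.2342] yaw x 81.75 tilt 0.26 F [-0.38 -1.57  0.11] j6 0.36
4 0.0278 0.0073 0.0085 -1.3; 0.0276 0.0079 0.0085 -1.3; 0.0274 0.0086 0.0085 -1.3; 0.0272 0.0092 0.0085 -1.3
```

>>> {"api": "step_arm", "payload": {
  "increments": "0.028 0.007 0.008 -1.3; 0.028 0.008 0.008 -1.3; 0.027 0.009 0.008 -1.3; 0.022 0.009 0.008 -1.3; 0 0 0 0"
}}

```text
clock: 2.6
tool_pos: [0.5654, 0.3406, 0.1986]
eef_rot: [0.722, 0.692, -0.001, -0.002]
wrist_force: [-0.2, -0.7, -0.1]
opening: 0.0869
```

```bash
python3 plan.py .565 .335 .03 87 .035
python3 - <<'E'
from cell import r
import cv2
c=r.read_camera("wrist");cv2.imwrite("pics/w1.png",c["frame"][:,:,::-1])
c=r.read_camera("side");cv2.imwrite("pics/s1.png",c["frame"][:,:,::-1])
E
```

```text
t 2.6 pos [0.5654 0.3406 0.1986] yaw x 87.62 tilt 0.3 F [-0.2  -0.72 -0.08] j6 0.41
5 -0.0011 -0.0000 0.0337 0.1; -0.0011 -0.0000 0.0337 0.1; -0.0011 -0.0000 0.0337 0.1; -0.0011 -0.0000 0.0337 0.1; -0.0011 -0.0000 0.0337 0.1
```

View pics/w1.png

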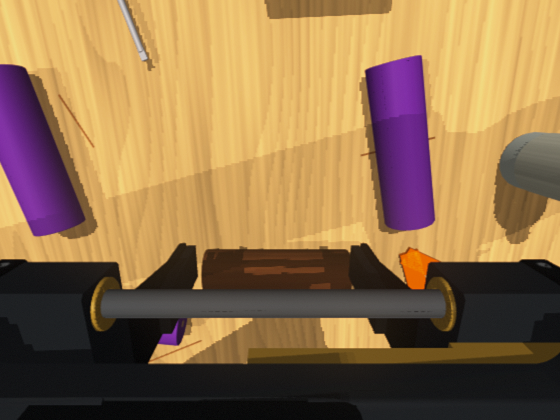

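View pics/s1.png

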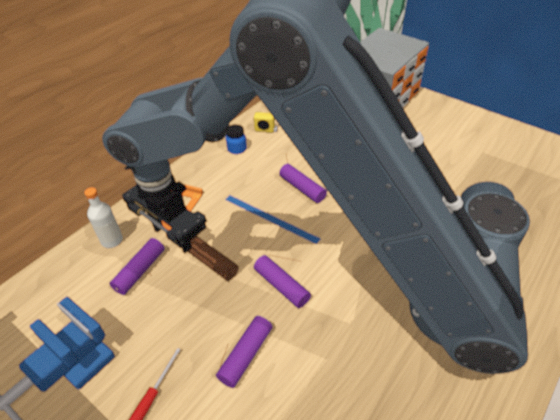

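The dowel lies centred across the two fingers. The purple look-alikes are clear of the fingers' descent, with about 45 mm to the nearest. Descending.

>>> {"api": "step_arm", "payload": {
  "increments": "0 0 0.04 0.6; 0 0 0.04 0; 0 0 0.04 0; 0 0 0.025 0; 0 0 0.008 0"
}}

```text
clock: 3.2
tool_pos: [0.5662, 0.3336, 0.0484]
eef_rot: [0.728, 0.686, 0.001, 0.0]
wrist_force: [-0.8, -0.7, 0.8]
opening: 0.087
```

```bash
python3 plan.py .565 .295 .03 87 .035
python3 - <<'E'
from cell import r
import cv2
c=r.read_camera("side");cv2.imwrite("pics/s2.png",c["frame"][:,:,::-1])
c=r.read_camera("top");cv2.imwrite("pics/t2.png",c["frame"][:,:,::-1])
E
```

```text
t 3.2 pos [0.5662 0.3336 0.0484] yaw x 86.57 tilt 0.16 F [-0.79 -0.7   0.77] j6 0.42
2 -0.0193 0.0006 0.0092 -0.2; -0.0193 0.0005 0.0092 -0.2
```

View pics/t2.png

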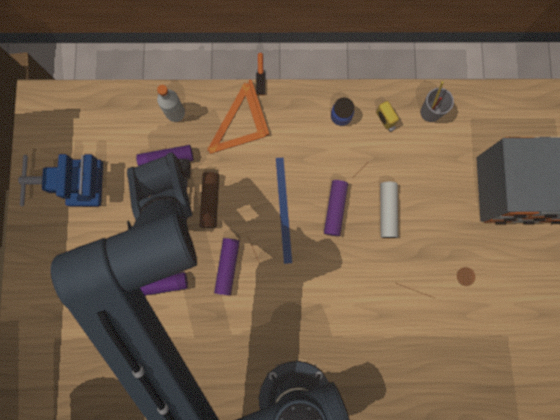

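View pics/s2.png

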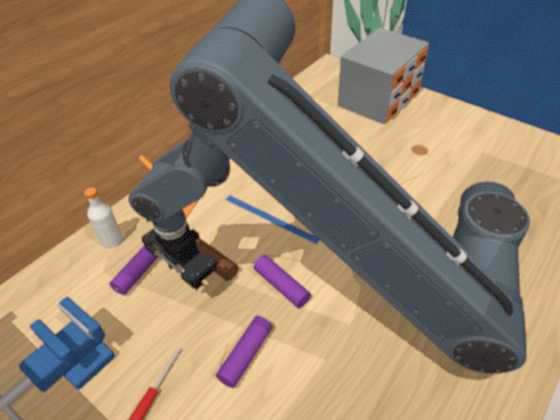

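Dowel is undisturbed at (209,200) and the fingers are behind it on the left. Lowering, then creeping forward.

>>> {"api": "step_arm", "payload": {
  "increments": "-0.006 0 0.010 -0.4; -0.007 0 0.009 0; -0.007 0 0.003 0; -0.007 0 0 0; -0.005 0 0 0"
}}

```text
clock: 3.8
tool_pos: [0.5691, 0.3004, 0.0322]
eef_rot: [0.725, 0.688, 0.007, 0.003]
wrist_force: [0.8, -0.1, 0.2]
opening: 0.087
```

```bash
python3 plan.py .564 .27 .03 87 .006
```

```text
t 3.8 pos [0.5691 0.3004 0.0322] yaw x 87.0 tilt 0.86 F [ 0.77 -0.08  0.22] j6 0.36
6 -0.0051 -0.0006 0.0004 -0.0; -0.0051 -0.0006 0.0004 -0.0; -0.0051 -0.0006 0.0004 -0.0; -0.0051 -0.0006 0.0004 -0.0; -0.0051 -0.0006 0.0004 -0.0
```

>>> {"api": "step_arm", "payload": {
  "increments": "-0.005 -0.001 0 0; -0.005 -0.001 0 0; -0.004 -0.001 0 0; -0.004 -0.001 0 0; -0.004 0 0 0"
}}

```text
clock: 4.3
tool_pos: [0.5644, 0.2766, 0.0335]
eef_rot: [0.726, 0.688, 0.008, 0.003]
wrist_force: [1.4, 0.6, -0.7]
opening: 0.0868
```

```bash
python3 plan.py .564 .10 .03 90 .0045
python3 - <<'E'
from cell import r
import cv2
from h import *
c=r.read_camera("top");cv2.imwrite("pics/t3.png",c["frame"][:,:,::-1])
report(c,{"walnut":(212,200)})
E
```

```text
t 4.3 pos [0.5644 0.2766 0.0335] yaw x 86.97 tilt 1.02 F [ 1.43  0.55 -0.75] j6 0.33
40 -0.0044 0.0002 0.0001 -0.1; -0.0044 0.0002 0.0001 -0.1; -0.0044 0.0002 0.0001 -0.1; -0.0044 0.0002 0.0001 -0.1; -0.0044 0.0002 0.0001 -0.1
walnut mean [0.5784 0.233 ] rect [0.5645 0.2346] [0.035 0.161] yaw 0.97 322
```

View pics/t3.png

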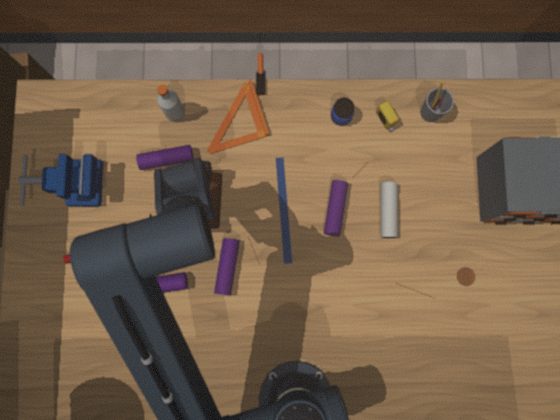

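Dowel started rolling with the fingers; its right edge is now at about column 222. Continue at about 45 mm/s with a slow turn.

>>> {"api": "step_arm", "payload": {
  "increments": "-0.0045 0 0 -0.2; -0.0045 0 0 -0.2; -0.0045 0 0 -0.2; -0.0045 0 0 -0.2; -0.0045 0 0 -0.2"
}}

```text
clock: 4.85
tool_pos: [0.5634, 0.2523, 0.0332]
eef_rot: [0.719, 0.695, 0.008, 0.004]
wrist_force: [1.3, 0.5, 0.8]
opening: 0.0869
```

>>> {"api": "step_arm", "payload": {
  "increments": "-0.0045 0 0 -0.2; -0.0045 0 0 -0.2; -0.0045 0 0 -0.2; -0.0045 0 0 -0.2; -0.0045 0 0 -0.2"
}}

```text
clock: 5.35
tool_pos: [0.5628, 0.2276, 0.033]
eef_rot: [0.712, 0.702, 0.008, 0.004]
wrist_force: [0.4, 0.5, -0.7]
opening: 0.0871
```

```bash
python3 plan.py .564 .10 .03 92 .0045
python3 - <<'E'
from cell import r
import cv2
c=r.read_camera("side");cv2.imwrite("pics/s4.png",c["frame"][:,:,::-1])
E
```

```text
t 5.35 pos [0.5628 0.2276 0.033 ] yaw x 89.15 tilt 1.0 F [ 0.35  0.5  -0.74] j6 0.21
29 -0.0044 0.0001 0.0001 -0.1; -0.0044 0.0001 0.0001 -0.1; -0.0044 0.0001 0.0001 -0.1; -0.0044 0.0001 0.0001 -0.1; -0.0044 0.0001 0.0001 -0.1
```

View pics/s4.png

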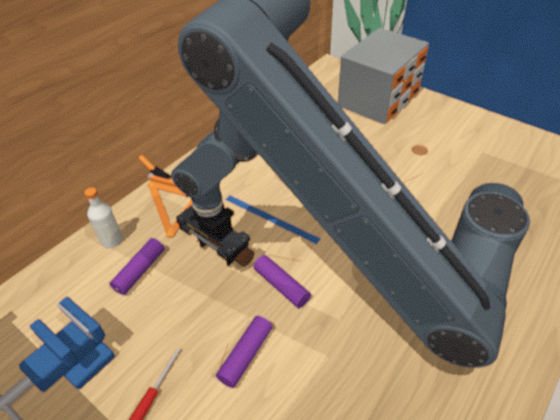

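>>> {"api": "step_arm", "payload": {
  "increments": "-0.0045 0 0 -0.2; -0.0045 0 0 -0.2; -0.0045 0 0 -0.2; -0.0045 0 0 -0.2; -0.0045 0 0 -0.2"
}}

```text
clock: 5.9
tool_pos: [0.5626, 0.2029, 0.0329]
eef_rot: [0.706, 0.709, 0.008, 0.004]
wrist_force: [0.4, 0.3, 0.3]
opening: 0.0867
```

>>> {"api": "step_arm", "payload": {
  "increments": "-0.0045 0 0 -0.2; -0.0045 0 0 -0.2; -0.0045 0 0 -0.2; -0.0045 0 0 -0.2; -0.0045 0 0 -0.2"
}}

```text
clock: 6.4
tool_pos: [0.563, 0.1783, 0.0327]
eef_rot: [0.699, 0.715, 0.008, 0.004]
wrist_force: [-0.8, 0.5, -0.7]
opening: 0.0868
```

>>> {"api": "step_arm", "payload": {
  "increments": "-0.0045 0 0 -0.2; -0.0045 0 0 -0.2; -0.0045 0 0 -0.2; -0.0045 0 0 -0.2; -0.0045 0 0 -0.2"
}}

```text
clock: 6.9
tool_pos: [0.5637, 0.1538, 0.0326]
eef_rot: [0.692, 0.722, 0.008, 0.004]
wrist_force: [0.3, 0.9, -0.3]
opening: 0.0871
```

>>> {"api": "step_arm", "payload": {
  "increments": "-0.0045 0 0 -0.2; -0.0045 0 0 -0.2; -0.0045 0 0 -0.2; -0.0040 0 0 -0.2; -0.0035 0 0 -0.2"
}}

```text
clock: 7.4
tool_pos: [0.5649, 0.1307, 0.0325]
eef_rot: [0.685, 0.728, 0.008, 0.004]
wrist_force: [0.4, -0.2, -0.2]
opening: 0.0872
```

```bash
python3 plan.py .564 .07 .03 94.3 .0045
python3 - <<'E'
from cell import r
import cv2
from h import *
c=r.read_camera("top");cv2.imwrite("pics/t5.png",c["frame"][:,:,::-1])
report(c,{"walnut":(265,205)})
c=r.read_camera("side");cv2.imwrite("pics/s5.png",c["frame"][:,:,::-1])
E
```

```text
t 7.4 pos [0.5649 0.1307 0.0325] yaw x 93.49 tilt 1.01 F [ 0.4  -0.18 -0.24] j6 -0.04
14 -0.0043 -0.0003 0.0002 -0.1; -0.0043 -0.0003 0.0002 -0.1; -0.0043 -0.0003 0.0002 -0.1; -0.0043 -0.0003 0.0002 -0.1; -0.0043 -0.0003 0.0002 -0.1
walnut None
```

View pics/t5.png

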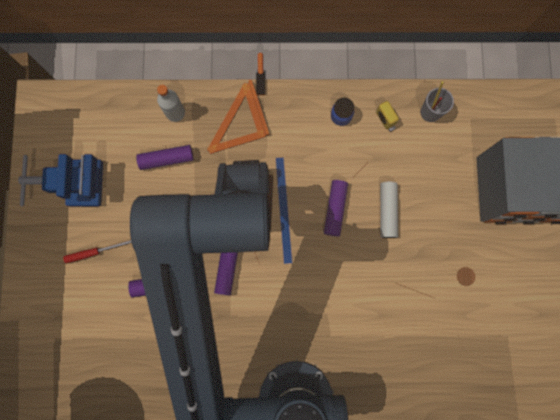

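View pics/s5.png

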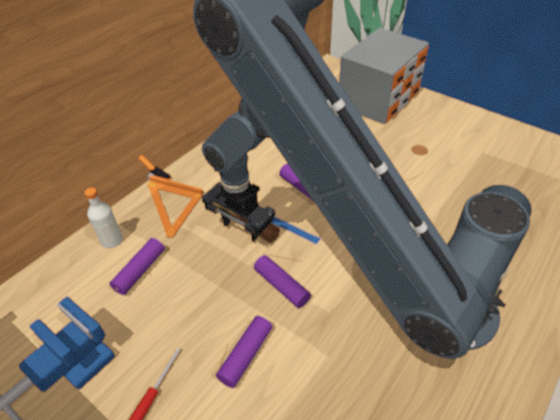

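>>> {"api": "step_arm", "payload": {
  "increments": "-0.0045 0 0 -0.2; -0.0045 0 0 -0.2; -0.0045 0 0 -0.2; -0.0045 0 0 -0.2; -0.0045 0 0 0"
}}

```text
clock: 8.0
tool_pos: [0.5665, 0.1071, 0.0324]
eef_rot: [0.679, 0.734, 0.008, 0.004]
wrist_force: [0.7, 0.5, 0.1]
opening: 0.0873
```

>>> {"api": "step_arm", "payload": {
  "increments": "-0.004 0 0 0; -0.003 0 0 0; -0.002 0 0 0; -0.001 0 0 0; 0 0 0 0"
}}

```text
clock: 8.5
tool_pos: [0.5675, 0.0952, 0.0324]
eef_rot: [0.68, 0.733, 0.008, 0.004]
wrist_force: [-0.6, -0.4, -0.3]
opening: 0.0873
```

```bash
python3 plan.py .564 .07 .03 94.3 .0045
```

```text
t 8.5 pos [0.5675 0.0952 0.0324] yaw x 94.33 tilt 1.02 F [-0.56 -0.43 -0.33] j6 -0.12
6 -0.0041 -0.0009 0.0004 0.0; -0.0041 -0.0009 0.0004 0.0; -0.0041 -0.0009 0.0004 0.0; -0.0041 -0.0009 0.0004 0.0; -0.0041 -0.0009 0.0004 0.0
```

Dowel should be about 25 mm short of the line. Backing off to see it.

>>> {"api": "step_arm", "payload": {
  "increments": "0.01 0 0 0; 0.03 0 0 0; 0.04 0 0 0; 0.04 0 0 0; 0.02 0 0 0"
}}

```text
clock: 9.0
tool_pos: [0.5577, 0.2389, 0.0331]
eef_rot: [0.682, 0.731, 0.008, 0.004]
wrist_force: [0.3, -0.1, 0.8]
opening: 0.0871
```

```bash
python3 plan.py .564 .1 .03 94.3 .03
python3 - <<'E'
from cell import r
import cv2
from h import *
c=r.read_camera("top");cv2.imwrite("pics/t6.png",c["frame"][:,:,::-1])
report(c,{"walnut":(275,203)})
E
```

```text
t 9.0 pos [0.5577 0.2389 0.0331] yaw x 93.92 tilt 1.08 F [ 0.26 -0.09  0.8 ] j6 0.15
5 -0.0278 -0.0006 0.0006 -0.1; -0.0278 -0.0007 0.0006 -0.1; -0.0278 -0.0007 0.0006 -0.1; -0.0278 -0.0008 0.0006 -0.1; -0.0278 -0.0008 0.0006 -0.1
walnut mean [0.5572 0.055 ] rect [0.555 0.056] [0.048 0.167] yaw -3.05 630
```

View pics/t6.png

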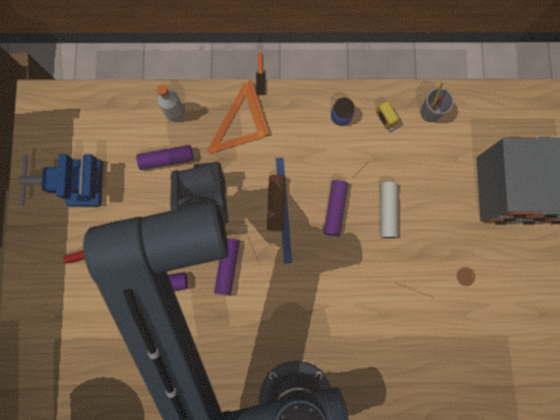

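The dowel centre is at (0.556, 0.056), about 22 mm short of the line, but it kept its −3° yaw. Pushing off-centre only rolls it. I'll twist it with a couple: straddle it with open jaws and turn the gripper so the fingers press opposite sides near opposite ends, with no gripping or lifting. Raise first.

>>> {"api": "step_arm", "payload": {
  "increments": "0 0 -0.03 8; 0 0 -0.04 8.5; 0 0 -0.04 8.5; 0 0 -0.01 8.5; 0 0 0 8.5"
}}

```text
clock: 9.55
tool_pos: [0.5516, 0.2463, 0.1558]
eef_rot: [0.901, 0.434, 0.008, -0.0]
wrist_force: [0.7, 0.3, -0.0]
opening: 0.0873
```

```bash
python3 plan.py .556 .0555 .15 15 .04
```

```text
t 9.55 pos [0.5516 0.2463 0.1558] yaw x 51.43 tilt 0.89 F [ 0.73  0.31 -0.02] j6 0.9
5 -0.0293 0.0245 0.0012 7.3; -0.0259 0.0280 0.0012 7.3; -0.0222 0.0311 0.0012 7.3; -0.0181 0.0336 0.0012 7.3; -0.0137 0.0356 0.0012 7.3
```

>>> {"api": "step_arm", "payload": {
  "increments": "-0.029 0.0245 0 7.3; -0.026 0.028 0 7.3; -0.022 0.031 0 7.3; -0.018 0.034 0 7.3; -0.014 0.035 0 7.3"
}}

```text
clock: 10.05
tool_pos: [0.5542, 0.0586, 0.1564]
eef_rot: [0.992, 0.123, 0.01, -0.004]
wrist_force: [-0.1, -0.0, 1.1]
opening: 0.0868
```

```bash
python3 plan.py .556 .0555 .12 15 .03
```

```text
t 10.05 pos [0.5542 0.0586 0.1564] yaw x 14.09 tilt 1.27 F [-0.07 -0.01  1.1 ] j6 1.21
2 0.0005 0.0017 0.0182 -0.5; 0.0005 0.0017 0.0182 -0.5
```

>>> {"api": "step_arm", "payload": {
  "increments": "0.001 0.003 0.015 0; 0 0 0.025 0; 0 0 0.015 0; 0 0 0 0"
}}

```text
clock: 10.45
tool_pos: [0.5579, 0.0513, 0.1012]
eef_rot: [0.993, 0.117, 0.012, -0.003]
wrist_force: [1.2, 0.4, -0.0]
opening: 0.087
```

```bash
python3 plan.py .556 .0555 .03 15 .02
python3 - <<'E'
from cell import r
import cv2
c=r.read_camera("wrist");cv2.imwrite("pics/w7.png",c["frame"][:,:,::-1])
E
```

```text
t 10.45 pos [0.5579 0.0513 0.1012] yaw x 13.49 tilt 1.41 F [ 1.18  0.39 -0.01] j6 1.21
4 -0.0002 -0.0011 0.0178 -0.4; -0.0002 -0.0011 0.0178 -0.4; -0.0002 -0.0011 0.0178 -0.4; -0.0002 -0.0011 0.0178 -0.4
```

View pics/w7.png

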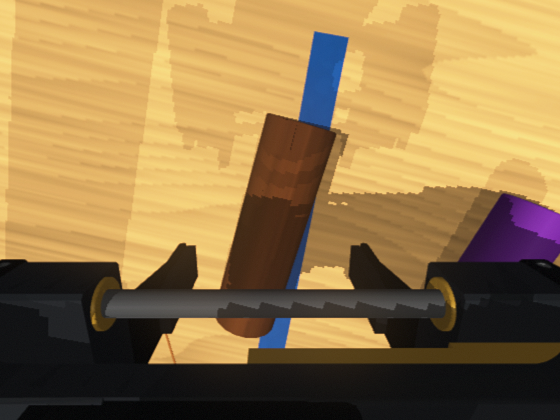

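The dowel passes between the fingers, slightly nearer the left (+y) one, so I shift 4 mm and descend.

>>> {"api": "step_arm", "payload": {
  "increments": "0 -0.002 0.016 0; 0 -0.002 0.02 0; 0 -0.001 0.02 0; 0 0 0.008 0; 0 0 0 0"
}}

```text
clock: 11.0
tool_pos: [0.5626, 0.0589, 0.0413]
eef_rot: [0.993, 0.119, 0.017, -0.002]
wrist_force: [-0.3, -0.4, -0.3]
opening: 0.0868
```

```bash
python3 plan.py .556 .0555 .03 40 .02
python3 - <<'E'
from cell import r
import cv2
c=r.read_camera("wrist");cv2.imwrite("pics/w8.png",c["frame"][:,:,::-1])
E
```

```text
t 11.0 pos [0.5626 0.0589 0.0413] yaw x 13.68 tilt 1.99 F [-0.31 -0.37 -0.31] j6 1.22
4 -0.0018 0.0004 0.0028 -6.6; -0.0018 0.0002 0.0028 -6.6; -0.0018 0.0000 0.0028 -6.6; -0.0018 -0.0002 0.0028 -6.6
```

View pics/w8.png

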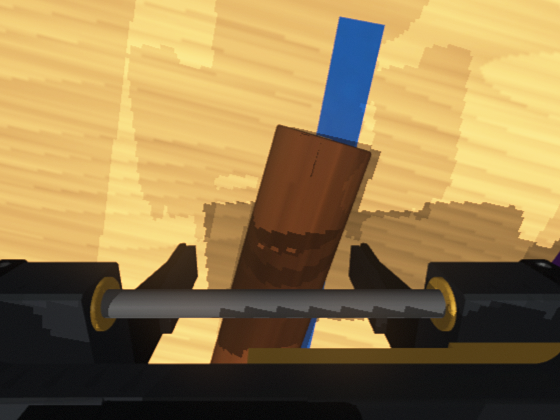

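>>> {"api": "step_arm", "payload": {
  "increments": "-0.002 0 0.005 0; -0.002 0 0.005 -4; -0.001 0 0 -5; 0 0 0 -5; 0 0 0 -5"
}}

```text
clock: 11.55
tool_pos: [0.5608, 0.0575, 0.0355]
eef_rot: [0.958, 0.288, 0.022, 0.003]
wrist_force: [-0.3, 0.3, -0.6]
opening: 0.0871
```

```bash
python3 plan.py .556 .0555 .03 40 .02
```

```text
t 11.55 pos [0.5608 0.0575 0.0355] yaw x 33.45 tilt 2.48 F [-0.3   0.3  -0.59] j6 0.87
1 -0.0051 -0.0010 0.0055 -6.6
```

>>> {"api": "step_arm", "payload": {
  "increments": "0 0 0.003 -2.5; 0 0 0 -2.5; 0 0 0 -2; 0 0 0 -2; 0 0 0 -1.5"
}}

```text
clock: 12.05
tool_pos: [0.5627, 0.057, 0.0364]
eef_rot: [0.925, 0.378, 0.024, 0.006]
wrist_force: [-0.7, -0.2, -0.7]
opening: 0.087
```

```bash
python3 plan.py .556 .0555 .03 48 .02
python3 - <<'E'
from cell import r
import cv2
from h import *
c=r.read_camera("wrist");cv2.imwrite("pics/w9.png",c["frame"][:,:,::-1])
c=r.read_camera("top");cv2.imwrite("pics/t9.png",c["frame"][:,:,::-1])
E
```

```text
t 12.05 pos [0.5627 0.057  0.0364] yaw x 44.47 tilt 2.87 F [-0.66 -0.2  -0.74] j6 0.68
1 -0.0059 -0.0036 0.0064 -3.5
```

View pics/w9.png

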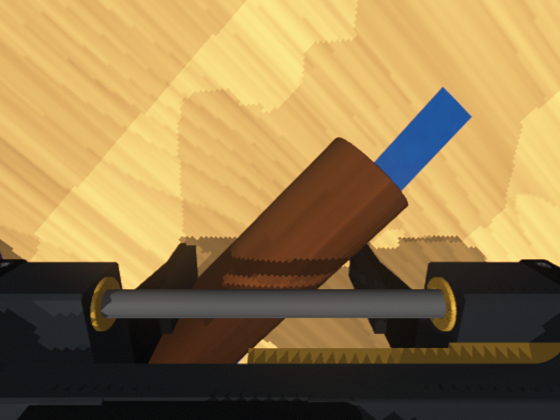

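View pics/t9.png

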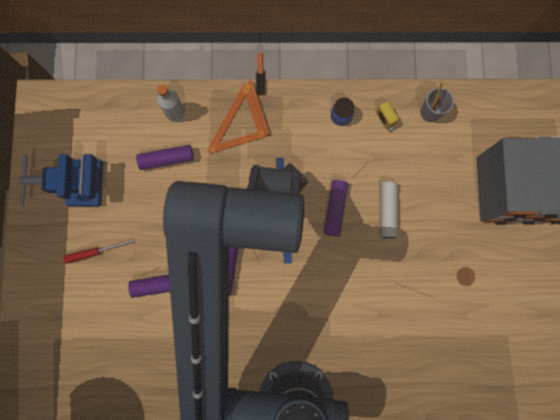

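```bash
cat > wm.py <<'E'
from cell import r
from h import *
from scipy.optimize import least_squares
import sys
def wm(save=None):
    c=r.read_camera("wrist")
    if save: cv2.imwrite(save,c["frame"][:,:,::-1])
    f=c["frame"].astype(int);R,G,B=f[...,0],f[...,1],f[...,2]
    ys,xs=np.nonzero((c["depth"]>0));d=c["depth"][ys,xs]
    X=(np.c_[(xs-c["cx"])/c["fx"]*d,(ys-c["cy"])/c["fy"]*d,d]-c["t"])@c["R"]
    col=f[ys,xs];
    tape=(col[:,2]>col[:,0]+40)&(col[:,2]>col[:,1]+20)&(abs(X[:,2])<.01)
    dow=(col[:,0]>1.25*col[:,1])&(col[:,1]>col[:,2])&(col[:,0]<150)&(X[:,2]>.008)&(X[:,2]<.06)
    dow&=(col[:,0]>1.5*col[:,2])
    print("bench z",np.median(X[(col[:,0]>150)&(abs(X[:,2])<.02),2]).round(4),dow.sum(),tape.sum())
    P=X[dow]
    def res(p):
        a=np.array([np.cos(p[1]),np.sin(p[1])]);n=np.array([-a[1],a[0]])
        return np.hypot((P[:,:2]-[.556,0])@n-p[0],P[:,2]-p[2])-.025
    s=least_squares(res,[.05,0,.025],loss="soft_l1",f_scale=.001)
    y,a,z=s.x;print("dowel y at x=.556: %.4f yaw %.2f z %.4f rms %.4f  x-range"%(y/np.cos(a),np.degrees(a),z,np.sqrt(np.mean(s.fun**2))),np.percentile(P[:,0],[.5,99.5]).round(3))
    T=X[tape][:,:2]
    if len(T)>100:
        mu=T.mean(0);v=np.linalg.svd(T-mu,full_matrices=False)[2][0];t=v[1]/v[0]
        print("tape y at .556: %.4f yaw %.2f"%(mu[1]+(.556-mu[0])*t,np.degrees(np.arctan(t))),"mean",mu.round(3))
wm(sys.argv[1] if len(sys.argv)>1 else None)
E
python3 wm.py
```

```text
bench z 0.001 23135 4023
dowel y at x=.556: 0.0571 yaw -0.11 z 0.0258 rms 0.0050  x-range [0.492 0.635]
tape y at .556: 0.0317 yaw 4.61 mean [0.672 0.041]
```

The twist works: dowel yaw is now about −0.1° and the tape is +4.4°. Turn about 4.7° more.

>>> {"api": "step_arm", "payload": {
  "increments": "0 0 0.002 -1.2; 0 0 0 -1.2; 0 0 0 -1.2; 0 0 0 -1; 0 0 0 0"
}}

```text
clock: 12.7
tool_pos: [0.5633, 0.057, 0.0346]
eef_rot: [0.909, 0.417, 0.024, 0.008]
wrist_force: [-0.6, -0.4, 1.5]
opening: 0.0867
```

```bash
python3 plan.py .556 .0555 .03 48 .02;python3 wm.py pics/w10.png
```

```text
t 12.7 pos [0.5633 0.057  0.0346] yaw x 49.29 tilt 2.93 F [-0.64 -0.44  1.51] j6 0.59
1 -0.0059 -0.0045 0.0046 1.3
bench z 0.001 23401 3815
dowel y at x=.556: 0.0566 yaw 4.39 z 0.0258 rms 0.0050  x-range [0.493 0.635]
tape y at .556: 0.0320 yaw 4.50 mean [0.673 0.041]
```

View pics/w10.png

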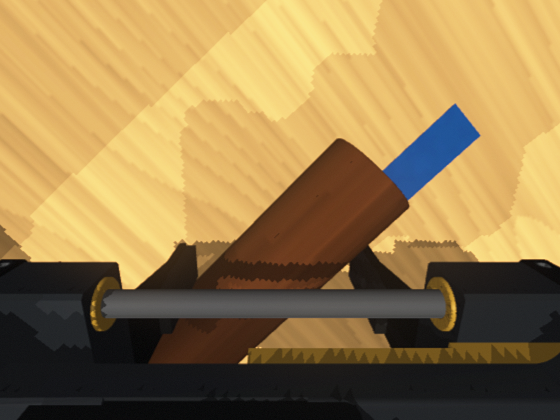

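Now parallel (4.39° against 4.50°), about 24 mm short. Loosening the turn by 5° and rolling it slowly toward the line with the trailing finger.

>>> {"api": "step_arm", "payload": {
  "increments": "0 0 0 2.5; 0 0 0 2.5; -0.0025 0.003 0 0; -0.0025 0.003 0 0; -0.0025 0.003 0 0"
}}

```text
clock: 13.25
tool_pos: [0.5639, 0.0449, 0.0342]
eef_rot: [0.926, 0.377, 0.024, 0.007]
wrist_force: [-0.5, 0.8, 0.7]
opening: 0.0872
```

>>> {"api": "step_arm", "payload": {
  "increments": "-0.002 0.0025 0 0; -0.002 0.0025 0 0; -0.001 0.001 0 0; 0 0 0 0"
}}

```text
clock: 13.65
tool_pos: [0.5648, 0.0352, 0.0342]
eef_rot: [0.926, 0.376, 0.024, 0.007]
wrist_force: [0.1, -1.2, 0.3]
opening: 0.0871
```

```bash
python3 plan.py .556 .0555 .03 48 .02;python3 wm.py pics/w11.png
```

```text
t 13.65 pos [0.5648 0.0352 0.0342] yaw x 44.27 tilt 2.9 F [ 0.14 -1.23  0.32] j6 0.64
2 0.0039 -0.0104 0.0021 -1.9; 0.0043 -0.0102 0.0021 -1.9
bench z 0.001 23256 4415
dowel y at x=.556: 0.0336 yaw 4.53 z 0.0258 rms 0.0058  x-range [0.49  0.637]
tape y at .556: 0.0338 yaw 3.64 mean [0.672 0.041]
```

```bash
python3 wm.py pics/w12.png
```

```text
bench z 0.001 23155 4423
dowel y at x=.556: 0.0326 yaw 4.58 z 0.0258 rms 0.0060  x-range [0.489 0.637]
tape y at .556: 0.0337 yaw 3.69 mean [0.672 0.041]
```

View pics/w12.png

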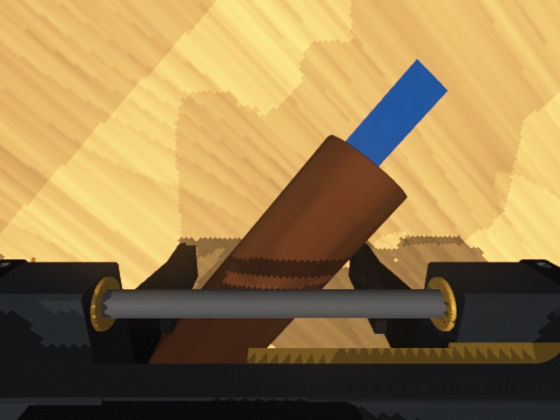

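>>> {"api": "step_arm", "payload": {
  "increments": "0 0 0 0; 0 0 0 0; 0 0 0 0"
}}

```text
clock: 14.05
tool_pos: [0.5647, 0.0358, 0.0342]
eef_rot: [0.926, 0.377, 0.024, 0.007]
wrist_force: [-0.1, -0.2, -0.2]
opening: 0.0868
```

```bash
python3 wm.py; python3 plan.py .556 .0555 .03 48 .02; python3 wm.py
```

```text
bench z 0.001 23082 4418
dowel y at x=.556: 0.0323 yaw 4.59 z 0.0258 rms 0.0061  x-range [0.487 0.637]
tape y at .556: 0.0338 yaw 3.62 mean [0.672 0.041]
t 14.1 pos [0.5647 0.0358 0.0342] yaw x 44.32 tilt 2.89 F [ 0.22 -0.35  0.25] j6 0.64
2 0.0038 -0.0101 0.0021 -1.8; 0.0041 -0.0100 0.0021 -1.8
bench z 0.001 23080 4413
dowel y at x=.556: 0.0323 yaw 4.60 z 0.0258 rms 0.0061  x-range [0.487 0.637]
tape y at .556: 0.0338 yaw 3.63 mean [0.672 0.041]
```

At rest, about 1 mm from the line. Turning the fingers away from the dowel, then rising and swinging clear to check.

>>> {"api": "step_arm", "payload": {
  "increments": "0 0 0 3; 0 0 0 5; 0 0 0 6; 0 0 0 6; 0 0 0 5"
}}

```text
clock: 14.65
tool_pos: [0.5646, 0.0362, 0.0342]
eef_rot: [0.987, 0.159, 0.025, 0.001]
wrist_force: [-0.5, -0.1, 0.4]
opening: 0.0872
```

```bash
python3 plan.py .565 .036 .15 15 .03; python3 wm.py pics/w13.png
```

```text
t 14.65 pos [0.5646 0.0362 0.0342] yaw x 18.36 tilt 2.89 F [-0.47 -0.07  0.43] j6 1.09
4 0.0001 0.0001 -0.0290 0.8; 0.0001 0.0001 -0.0290 0.8; 0.0001 0.0001 -0.0290 0.8; 0.0001 0.0001 -0.0290 0.8
bench z 0.001 20944 5317
dowel y at x=.556: 0.0324 yaw 4.65 z 0.0258 rms 0.0098  x-range [0.512 0.638]
tape y at .556: 0.0326 yaw 3.91 mean [0.67 0.04]
```

View pics/w13.png

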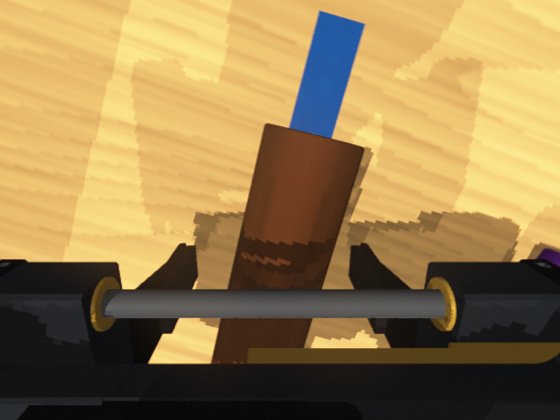

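>>> {"api": "step_arm", "payload": {
  "increments": "0 0 -0.015 0; 0 0 -0.03 0; 0 0 -0.035 0; 0 0 -0.04 0; 0 0 -0.03 0"
}}

```text
clock: 15.2
tool_pos: [0.5538, 0.0357, 0.1876]
eef_rot: [0.986, 0.163, 0.02, -0.001]
wrist_force: [0.6, 0.4, -0.3]
opening: 0.087
```

```bash
python3 plan.py .52 .33 .2 15 .045
```

```text
t 15.2 pos [0.5538 0.0357 0.1876] yaw x 18.76 tilt 2.3 F [ 0.62  0.39 -0.26] j6 1.09
7 0.0089 -0.0414 -0.0018 0.5; 0.0086 -0.0414 -0.0018 0.5; 0.0082 -0.0415 -0.0018 0.5; 0.0078 -0.0416 -0.0018 0.5; 0.0074 -0.0417 -0.0018 0.5
```

>>> {"api": "step_arm", "payload": {
  "increments": "0.009 -0.041 0 0; 0.009 -0.041 0 0; 0.008 -0.041 0 0; 0.008 -0.041 0 0; 0.007 -0.030 0 0"
}}

```text
clock: 15.7
tool_pos: [0.5351, 0.2338, 0.2014]
eef_rot: [0.986, 0.163, 0.031, 0.002]
wrist_force: [0.5, 0.6, 0.1]
opening: 0.0871
```

```bash
python3 - <<'E'
from cell import r
import cv2
from h import *
print(r.state()["clock"])
for n,a in (("top",{"walnut":(286,205),"tape":(284,170),"pipe":(389,209)}),("side",{})):
    c=r.read_camera(n);f=c["frame"][:,:,::-1].copy();cv2.imwrite(f"pics/{n}14.png",f);report(c,a)
    if n=="top":
        cv2.imwrite("pics/crop14.png",cv2.resize(f[145:275,220:420],None,fx=4,fy=4,interpolation=0))
        # tape ends
        m=masks(c)["tape"]
        for lo,hi in ((150,173),(236,268)):
            ys,xs=np.nonzero(m[lo:hi,260:310]);print("tape part",cast(c,[[xs.mean()+260,ys.mean()+lo]],0).round(4),len(xs))
E
```

```text
15.7
walnut mean [0.5581 0.0328] rect [0.56   0.0341] [0.164 0.048] yaw 5.1 595
tape None
pipe mean [ 0.537  -0.2754] rect [ 0.5373 -0.2752] [0.038 0.164] yaw -2.22 759
tape part [[0.675  0.0431 0.    ]] 71
tape part [[0.4026 0.0245 0.    ]] 71
```

View pics/crop14.png

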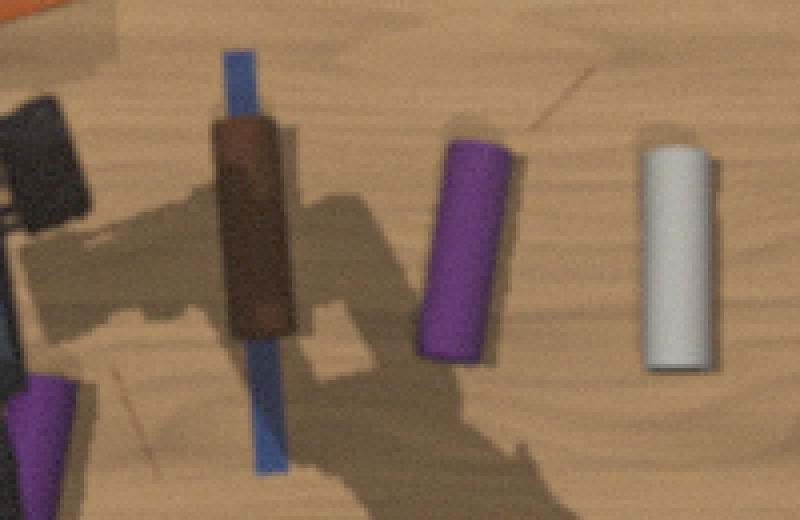

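View pics/side14.png

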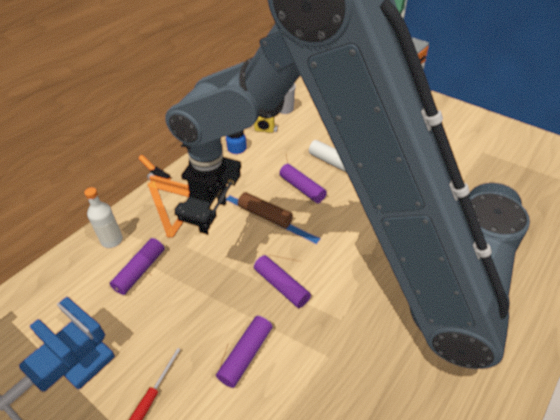

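The dowel covers the tape centrally at both ends: crop columns 245 against 243 at the far end, 263 against 263 at the near end. The pipe and the purple pieces are in place. Handing in.

```bash
python3 - <<'E'
from cell import r
print(r.close_job(), r.state()["clock"])
E
```

```text
the job is handed in; nothing more can be done
the job is handed in; nothing more can be done
```

The walnut dowel now rests over the blue tape and lies along it; I handed the job in at about 16 s. I rolled it there with the open fingers from behind at about 50 mm/s or less, and never gripped or lifted it.

- **Correction on the way:** the first long push moved the dowel but left it at −3° yaw instead of turning it to match the tape. I straddled it with the jaws open, turned the gripper to twist it parallel, then rolled it the last 22 mm or so.
- **Position:** in the last top view the dowel was within 1–2 mm of the tape's centre line.
- **Angle:** the readings disagreed slightly. The dowel read 4.6° (wrist camera) to 5.1° (top camera), and the tape read 3.9° in the last top view but 4.3–4.5° when unobstructed. That leaves an error of roughly 1° or less.
- **Rest of the scene:** the pipe stayed within measurement noise of its first reading and the purple look-alikes looked unmoved. The gripper was about 0.2 m from the dowel and touching nothing, with wrist force readings near zero throughout.

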